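# Take the cap off an ink canister of unknown thread hand

## Robot

A 6-joint arm with a two-finger parallel gripper is mounted at the origin on the work surface; the furniture and walls round the work are solid. World frame = base frame: x ahead of the robot, y to its left, z up, the work surface at z = 0. Lengths are in m, angles in rad, forces in N, time in s.
With the tool pointing down it reaches from about 0.375 to 0.975 m from the base axis. Payload 3.8 kg.
Tool frame: the origin (TCP) lies midway between the tips of the shut fingers; the grasp point (between the pads) lies 19 mm behind it; z points along the fingers, y is the direction in which the jaws open and shut (so a half turn about z gives the same grasp; the last joint's range is limited). The gripper opens to 85 mm and grips with 20 to 120 N. Pads are 22 mm wide; open, the fingers measure 114 mm over their backs; the gripper's body (76 mm by 85 mm) begins 54 mm behind the grasp point. The pads swing forward as they close: fully open they stand 13 mm farther back than shut.
Start: joints at [1.094, 0.264, 1.604, -0, 1.274, -0.037], TCP at [0.287, 0.611, 0.231] pointing down, gripper open.
Joint ranges: [-2.63, 2.63], [-0.94, 2.18], [0.31, 2.57], [-1.31, 4.45], [0, 2.66], [-2.55, 2.55]. Speed limits (rad/s): [2.57, 2.57, 3.14, 3.14, 3.14, 3.14].

## Interface

Orientations are given as a rotation vector (axis times angle).
In Python, from workcell import bot gives the robot as it stands.
- The arm moves only by the tool drive_tool, never from a script. Its argument "deltas" is a list of rows, each an object with "hand": the opening, from 0 (shut) to 1 (fully open); "offset": the shift along the world's x, y, z in cm, a list of three; "angular": the turn, a rotation vector about the world's x, y, z in degrees, a list of three. A call has 1 to 8 rows; each row is the pose to reach, as a shift and turn from the pose commanded when the call began; what a row does not reach only later rows make up. A row lasts 1/8 s, in which the tool goes at most 62.5 mm and 10.7 degrees, less where a joint would pass 70% of its speed; a pose out of reach is approached as far as the arm can. A call with a gripper value outside its range is refused whole. The fingers move at their own pace and stop on an object; "force" is the grip in N (left out, the last holds). Time passes only in rows, so rows that repeat a pose let the fingers close. It gives the time, the measured TCP pose, the force and the opening at its end, in the units of the state.
- bot.read_state(): the state, without advancing time (a new reading comes with each control period).
- bot.read_camera(name): name is "scene" or "top" or "wrist"; returns a dict with "frame" (384x512x3 uint8, blue, green, red), "mtx" (3x3 intrinsics, pixels), "k1" (the pictures are not rectified: a ray, as slopes to the right and down, at radius r is drawn at 1 + k1 r^2 times it, then the intrinsics apply), "R" (3x3) and "t" (3): a world point X has camera coordinates R X + t. Camera axes: x right, y down, z forward; pixel columns grow to the right and rows downward; lengths in m; the calibration is good to about 2 mm. A picture is of the moment at which its call begins. There is no depth.
- bot.finish_job(): hands the job in, once; it reports no verdict.
The state is a dict: "time": time; "q": joint angles; "joint_vel": joint speeds; "joint_torque": joint torques, N m; "tool_pos": TCP position; "tcp_rot": TCP orientation; "wrist_force": force on the tool from outside, world axes, zero at the start; "torque": the same for the moment, N m; "width": opening from 0.0 (shut) to 1.0 (fully open).
Only numpy, scipy, OpenCV 4.12 (cv2) and the standard library are available. Lean on these libraries where they do the work, as an engineer would, in place of code of your own. Each camera call takes 0.05 s, during which the arm holds its last target. There are 200 camera calls.

## Task

Three plotter-ink canisters stand in the rack. Unscrew the cap of the magenta one: some of these caps loosen anticlockwise and some clockwise, nothing shows which, and the wrong way soon stops dead, so try both. When it has turned loose, lift it straight off and finish while still holding it upright in the gripper, in the air well above the canister's neck; leave the marker, the small black ink bottle and the staples box on the desk where they are.

Things in the scene. Friction and masses are not known exactly. Their poses are not given: they have to be found in the camera images.
- cap: the magenta screw cap, loose, about 60 g: round, 52 mm in diameter, 34 mm high, finely ribbed; origin at the centre of its lower rim, z up along its axis, x along a white pointer line on its top. Hollow from below, 18 mm deep. It stands on the magenta canister's shoulder, +x within 4 degrees of the canister's +x. Grip it across its diameter from above, at any yaw, with 30 to 60 N
- cap_top (a point): centre of the cap's flat top, 34 mm above its origin. Which way the cap loosens (anticlockwise or clockwise) is drawn anew each time and cannot be seen: that way it turns with little drag, is free to lift after 55 degrees and may go on to 95 (75 is best); the other way it meets a hard stop after 5 to 20 degrees, and then the pads slip on it or the torque rises
- magenta_canister: the canister with the magenta band, white, 66 mm in diameter, fixed in the rack (does not turn); origin at the centre of its underside, z up; its shoulder, on which the cap stands, is 100 mm above the origin, a black tick there along its +x. A neck (39 mm over its lips) rises 16 mm above the shoulder inside the cap
- seat (a point): centre of the magenta canister's shoulder: the origin of the cap lies here when it is on. Until the cap is turned loose it can rise only about 2 mm here, then lugs inside it catch under the neck's lips
- cyan_canister: fixed look-alike with cyan band and cap, same size (134 mm high with its cap), its cap does not come off; origin at the centre of its underside
- yellow_canister: fixed look-alike with yellow band and cap, same size (134 mm high with its cap), its cap does not come off; origin at the centre of its underside
- rack: grey tray, 90 x 325 x 12 mm, fixed; three wells 110 mm apart along its own y hold the canisters in any order, standing 12 mm above the desk; origin at the centre of its underside
- marker: red marker lying on the desk, 17 x 138 x 18 mm, along its own y; origin at the centre of its underside; bystander
- ink_bottle: small black ink bottle with a white label, standing, 46 mm in diameter, 64 mm high; origin at the centre of its underside; bystander
- staples_box: small red and white carton, 38 x 64 x 22 mm; origin at the centre of its underside; bystander

How it is judged:
By the outcome, as a careful person would: the job done as asked, in the order asked, and still so for the second after the job is handed in, while the arm keeps its last pose, push and grip.
It also fails if it takes over 40 s, if anything falls off the work surface, if the arm or the gripper's body presses on something with over 40 N, if the wrist force passes 120 N, or if a joint passes its speed limit or range.

## Working session

There is one attempt and no reset: what is moved stays moved. The work goes in short steps, Python scripts to look and compute and a tool call to move; the robot and the scene stay as the last step left them, time stands still between calls to the robot, and variables do not carry over. Pictures are saved under pics/ and viewed, about 8 in all and at most 12, crops included, and the job is handed in when it is done.

Besides the shell and the picture viewer there is one more tool, called after ">>>" by a JSON object that holds its "name" and its "arguments", one argument or row to a line. drive_tool: Moves the arm, as the interface text tells. Its arguments: {"type":"object","properties":{"deltas":{"type":"array"},"force":{"type":"number"}},"required":["deltas"]}

```bash
mkdir -p pics
cat > h.py <<'E'
import numpy as np,cv2
from workcell import bot
def ray(c,u,v):
    K=c["mtx"];x=(u-K[0][2])/K[0][0];y=(v-K[1][2])/K[1][1]
    d=cv2.undistortPoints(np.array([[[u,v]]],float),np.array(K,float),np.array([c["k1"],0,0,0,0.]))[0,0]
    R=np.array(c["R"]);t=np.array(c["t"]).ravel()
    return -R.T@t, R.T@np.array([d[0],d[1],1])
def onz(c,u,v,z):
    o,d=ray(c,u,v);return o+d*(z-o[2])/d[2]
def proj(c,X):
    p,_=cv2.projectPoints(np.array(X,float).reshape(-1,3),cv2.Rodrigues(np.array(c["R"],float))[0],np.array(c["t"],float),np.array(c["mtx"],float),np.array([c["k1"],0,0,0,0.]))
    return p[:,0]
E
python3 - <<'E'
from h import *
import pickle
d={n:bot.read_camera(n) for n in("scene","top")}
pickle.dump(d,open("c0.pkl","wb"))
for n in d:
    cv2.imwrite(f"pics/{n}0.png",cv2.resize(d[n]["frame"],None,fx=1.5,fy=1.5,interpolation=cv2.INTER_CUBIC))
    c=d[n];print(n,-np.array(c["R"]).T@np.array(c["t"]).ravel(),c["mtx"][0][0],c["k1"])
    hsv=cv2.cvtColor(c["frame"],cv2.COLOR_BGR2HSV)
    m=cv2.inRange(hsv,(140,90,60),(172,255,255))
    N,_,s,ce=cv2.connectedComponentsWithStats(m)
    print([(list(s[i]),ce[i].round(1)) for i in range(1,N) if s[i][4]>30])
s=bot.read_state();print(s)
E
```

```text
scene [-0.14632343 -0.62409734  0.53013409] 392.4546802036474 0.03855545622244674
[([np.int32(202), np.int32(151), np.int32(20), np.int32(20), np.int32(336)], array([211.8, 160.3])), ([np.int32(202), np.int32(180), np.int32(24), np.int32(15), np.int32(266)], array([213.8, 187.5]))]
top [ 0.34312366 -0.18052693  1.04876286] 355.5005835420902 0.004545324012349065
[([np.int32(162), np.int32(162), np.int32(21), np.int32(21), np.int32(330)], array([171.8, 172. ]))]
{'time': 0.1, 'q': array([ 1.09411713e+00,  2.64713778e-01,  1.60521371e+00,  2.77439789e-06,
        1.27371212e+00, -3.68695249e-02]), 'joint_vel': array([-0.0013781 , -0.00091469, -0.00251733, -0.00154958, -0.00172561,
        0.00025483]), 'joint_torque': array([ 1.50470627e-03, -5.16709971e+01, -3.68592381e+01, -3.94247979e-05,
        6.35622549e-03,  6.65502716e-05]), 'tool_pos': array([0.28707595, 0.6101911 , 0.23007511]), 'tcp_rot': array([-0.68518377, -3.06542587,  0.00310836]), 'wrist_force': array([ 0.43162756, -0.39044991,  0.38106869]), 'torque': array([-0.03959994,  0.04740028, -0.0071565 ]), 'width': 1.000408093121632}
```

View pics/top0.png

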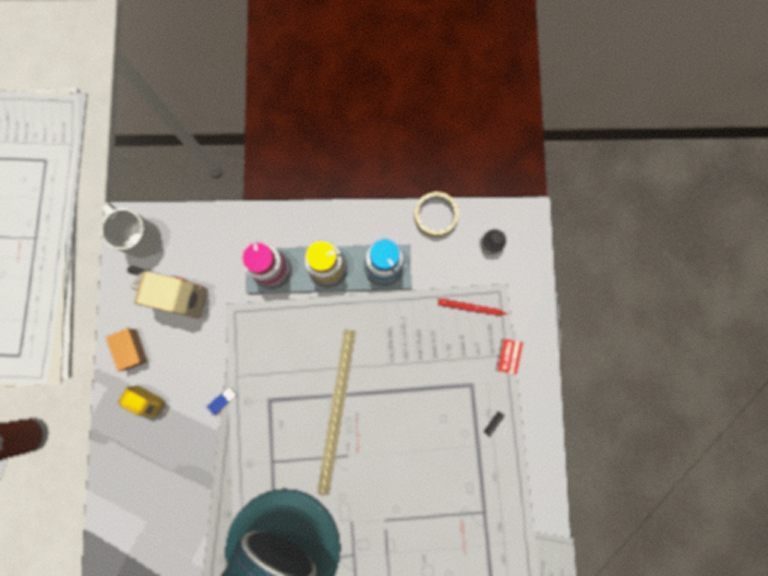

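View pics/scene0.png

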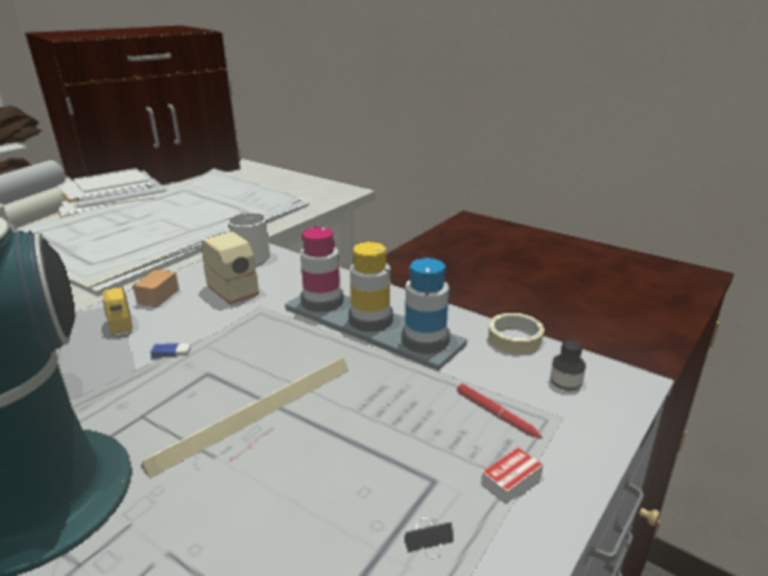

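The top view shows the magenta cap at about (172,171) in native pixels. It is the left end of the rack, with yellow and cyan to its right and the bystanders further right. In the scene view its cap is at about (212,160).

Run:
```python
from h import *
import pickle
from scipy.optimize import least_squares
d=pickle.load(open("c0.pkl","rb"))
a=np.linspace(0,2*np.pi,60)
def sil(c,p):
    P=np.array([[p[0]+.026*np.cos(t),p[1]+.026*np.sin(t),z] for z in(.112,.146) for t in a])
    h=cv2.convexHull(proj(c,P).astype(np.float32));M=cv2.moments(h);return np.array([M['m10'],M['m01']])/M['m00']
obs={"top":np.array([171.8,172.0]),"scene":np.array([211.8,160.3])}
p0=onz(d["top"],172,171,.14)[:2]
for ns in(["top"],["scene"],["top","scene"]):
    r=least_squares(lambda p:np.concatenate([sil(d[n],p)-obs[n] for n in ns]),p0);print(ns,r.x.round(4),r.fun.round(2))
s=bot.read_state();from scipy.spatial.transform import Rotation as Ro
print(Ro.from_rotvec(s["tcp_rot"]).as_matrix().round(3))
for n,z in(("cyan",.146),("yellow",.146)):pass
print("cyan",onz(d["top"],384/1.5,250/1.5,.146),"yel",onz(d["top"],321/1.5,252/1.5,.146))
```

```text
['top'] [0.5221 0.026 ] [-0.  0.]
['scene'] [0.524  0.0286] [ 0. -0.]
['top', 'scene'] [0.5222 0.0266] [-0.22 -0.06  0.1   0.4 ]
[[-0.905  0.426 -0.001]
 [ 0.426  0.905 -0.002]
 [ 0.    -0.002 -1.   ]]
cyan [ 0.53020253 -0.19487035  0.146     ] yel [ 0.52816085 -0.08618459  0.146     ]
```

>>> {"name": "drive_tool", "arguments": {
  "deltas": [
    {"hand":1,"offset":[3,-5,2],"angular":[0,0,-8]},
    {"hand":1,"offset":[5,-10,2],"angular":[0,0,-16]},
    {"hand":1,"offset":[7,-15,2],"angular":[0,0,-24]},
    {"hand":1,"offset":[9,-20,2],"angular":[0,0,-32]},
    {"hand":1,"offset":[11,-25,2],"angular":[0,0,-40]},
    {"hand":1,"offset":[13,-30,2],"angular":[0,0,-48]},
    {"hand":1,"offset":[15,-35,2],"angular":[0,0,-54]},
    {"hand":1,"offset":[17,-40,2],"angular":[0,0,-60]}
  ]
}}

```text
time: 1.1
tool_pos: [0.4575, 0.209, 0.2509]
tcp_rot: [-2.13, -2.309, 0.001]
wrist_force: [1.1, -0.3, 0.7]
width: 0.999
```

>>> {"name": "drive_tool", "arguments": {
  "deltas": [
    {"hand":1,"offset":[2,-5,0],"angular":[0,0,0]},
    {"hand":1,"offset":[4,-10,0],"angular":[0,0,0]},
    {"hand":1,"offset":[5.5,-15,0],"angular":[0,0,0]},
    {"hand":1,"offset":[6.6,-18.4,0],"angular":[0,0,0]},
    {"hand":1,"offset":[6.6,-18.4,0],"angular":[0,0,0]},
    {"hand":1,"offset":[6.6,-18.4,0],"angular":[0,0,0]}
  ]
}}

```text
time: 1.85
tool_pos: [0.5229, 0.027, 0.2508]
tcp_rot: [-2.126, -2.311, 0.001]
wrist_force: [-0.3, -0.3, -0.1]
width: 0.998
```

Run:
```python
from h import *
import pickle
c=bot.read_camera("wrist");pickle.dump(c,open("w1.pkl","wb"))
cv2.imwrite("pics/w1.png",cv2.resize(c["frame"],None,fx=1.5,fy=1.5,interpolation=cv2.INTER_CUBIC))
s=bot.read_state();print(s["tool_pos"],s["tcp_rot"],s["q"].round(3),s["wrist_force"],s["time"])
hsv=cv2.cvtColor(c["frame"],cv2.COLOR_BGR2HSV)
m=cv2.inRange(hsv,(140,90,60),(172,255,255))
N,_,st,ce=cv2.connectedComponentsWithStats(m)
for i in range(1,N):
  if st[i][4]>100: print(st[i],ce[i])
for x in((.522,.026,.146),(.523,.027,.146),(.523,.027,.112)):print(proj(c,x))
```

```text
[0.52292439 0.0274655  0.25092438] [-2.12532818e+00 -2.31231427e+00  3.19951267e-04] [ 0.005 -0.036  1.9    0.     1.279 -0.08 ] [0.48871622 0.82274312 0.44202704] 1.9
[234 135  57  18 246] [262.57723577 140.45528455]
[ 228  153   68   71 3656] [260.82111597 188.10858862]
[[260.79291459 192.73889742]]
[[262.19904463 191.59491955]]
[[262.20619326 180.83038362]]
```

View pics/w1.png

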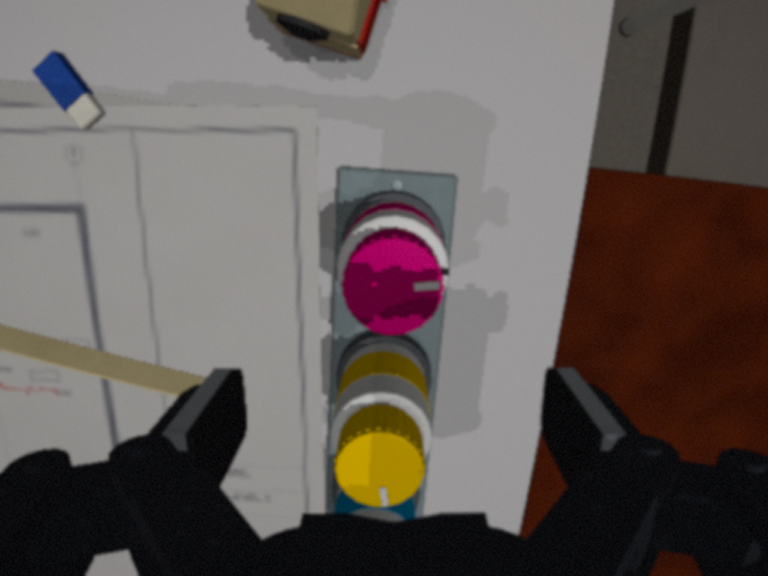

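The wrist view confirms the cap top at about (261,189) native with its pointer along +x. That puts it at about (0.5225, 0.028), and the fingers straddle it in x. Descending and gripping.

>>> {"name": "drive_tool", "arguments": {
  "deltas": [
    {"hand":1,"offset":[0,0.1,-5],"angular":[0,0,0]},
    {"hand":1,"offset":[0,0.1,-10],"angular":[0,0,0]},
    {"hand":1,"offset":[0,0.1,-13],"angular":[0,0,0]},
    {"hand":1,"offset":[0,0.1,-13.6],"angular":[0,0,0]},
    {"hand":1,"offset":[0,0.1,-13.6],"angular":[0,0,0]}
  ],
  "force": 45
}}

```text
time: 2.52
tool_pos: [0.5237, 0.0285, 0.1158]
tcp_rot: [2.125, 2.314, 0.001]
wrist_force: [1.2, -0.5, -0.6]
width: 1.001
```

>>> {"name": "drive_tool", "arguments": {
  "deltas": [
    {"hand":0.3,"offset":[0,0,0],"angular":[0,0,0]},
    {"hand":0.3,"offset":[0,0,0],"angular":[0,0,0]},
    {"hand":0.3,"offset":[0,0,0],"angular":[0,0,0]},
    {"hand":0.3,"offset":[0,0,0],"angular":[0,0,0]},
    {"hand":0.3,"offset":[0,0,0],"angular":[0,0,0]},
    {"hand":0.3,"offset":[0,0,0],"angular":[0,0,0]}
  ],
  "force": 45
}}

```text
time: 3.28
tool_pos: [0.5242, 0.0278, 0.1173]
tcp_rot: [2.126, 2.311, 0.002]
wrist_force: [-2.2, 0.3, 5.1]
width: 0.595
```

```bash
cat > snap.py <<'E'
from h import *
import sys
c=bot.read_camera(sys.argv[1])
f=c["frame"]
if len(sys.argv)>3:
    x,y,w,h=map(int,sys.argv[3].split(","));f=f[y:y+h,x:x+w]
k=min(780/f.shape[1],580/f.shape[0])
cv2.imwrite(f"pics/{sys.argv[2]}.png",cv2.resize(f,None,fx=k,fy=k,interpolation=cv2.INTER_CUBIC))
s=bot.read_state()
for n in("time","tool_pos","tcp_rot","q","wrist_force","torque","width"):print(n,np.round(s[n],4))
E
python3 snap.py wrist w2
```

```text
time 3.325
tool_pos [0.5242 0.0278 0.1173]
tcp_rot [2.1256 2.3115 0.0025]
q [ 5.4000e-03  8.1500e-02  2.0393e+00  3.0000e-04  1.0188e+00 -7.8400e-02]
wrist_force [-2.203   0.6197  6.0518]
torque [0.036  0.3812 0.0348]
width 0.5931
```

View pics/w2.png

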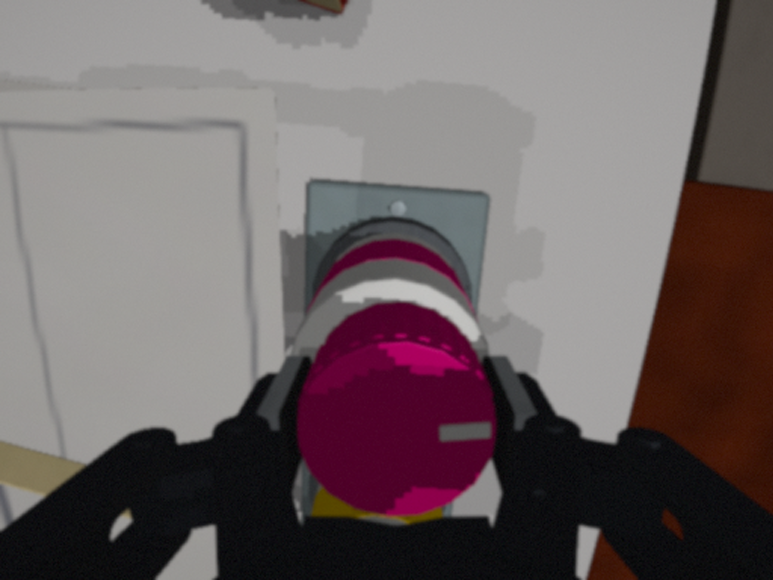

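The cap is gripped between the pads (width 0.59, about 52 mm) with the pointer to the right. I'll ease off the small vertical preload and try anticlockwise.

>>> {"name": "drive_tool", "arguments": {
  "deltas": [
    {"hand":0.3,"offset":[0,0,0.15],"angular":[0,0,0]},
    {"hand":0.3,"offset":[0,0,0.15],"angular":[0,0,3]},
    {"hand":0.3,"offset":[0,0,0.15],"angular":[0,0,6]},
    {"hand":0.3,"offset":[0,0,0.15],"angular":[0,0,9]},
    {"hand":0.3,"offset":[0,0,0.15],"angular":[0,0,9]}
  ]
}}

```text
time: 3.95
tool_pos: [0.5234, 0.0279, 0.1173]
tcp_rot: [-1.939, -2.472, -0.001]
wrist_force: [-2.5, 1.5, 3.4]
width: 0.594
```

```bash
python3 snap.py wrist w3
```

```text
time 4.0
tool_pos [0.5234 0.0279 0.1173]
tcp_rot [-1.9396e+00 -2.4713e+00 -6.0000e-04]
q [ 5.6000e-03  8.1100e-02  2.0396e+00  4.0000e-04  1.0207e+00 -2.3450e-01]
wrist_force [-2.7713  1.6458  4.0049]
torque [0.2155 0.3826 0.0388]
width 0.5951
```

>>> {"name": "drive_tool", "arguments": {
  "deltas": [
    {"hand":0.3,"offset":[0,0,0],"angular":[0,0,3]},
    {"hand":0.3,"offset":[0,0,0],"angular":[0,0,6]},
    {"hand":0.3,"offset":[0,0,0],"angular":[0,0,9]},
    {"hand":0.3,"offset":[0,0,0],"angular":[0,0,12]},
    {"hand":0.3,"offset":[0,0,0],"angular":[0,0,15]},
    {"hand":0.3,"offset":[0,0,0],"angular":[0,0,15]}
  ]
}}

```text
time: 4.75
tool_pos: [0.5232, 0.0276, 0.1173]
tcp_rot: [-1.6, -2.703, 0.001]
wrist_force: [-4.4, -0.5, 5.8]
width: 0.593
```

```bash
python3 snap.py wrist w4
python3 - <<'E'
import cv2,numpy as np
cv2.imwrite("pics/w4b.png",np.hstack([cv2.resize(cv2.imread(f"pics/{n}.png")[150:],None,fx=.5,fy=.5) for n in("w3","w4")]))
E
```

```text
time 4.8
tool_pos [0.5232 0.0276 0.1173]
tcp_rot [-1.6009e+00 -2.7030e+00  7.0000e-04]
q [ 5.4000e-03  8.1100e-02  2.0396e+00 -4.0000e-04  1.0212e+00 -4.9580e-01]
wrist_force [-4.4108 -0.5944  6.0066]
torque [0.0196 0.5318 0.1341]
width 0.5933
```

View pics/w4b.png

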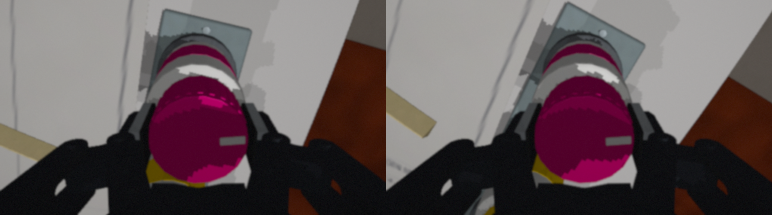

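The pointer stayed fixed relative to the jaws through 24° and the torque is tiny, so anticlockwise is the loosening direction. Continuing to 75°.

>>> {"name": "drive_tool", "arguments": {
  "deltas": [
    {"hand":0.3,"offset":[0,0,0],"angular":[0,0,7]},
    {"hand":0.3,"offset":[0,0,0],"angular":[0,0,14]},
    {"hand":0.3,"offset":[0,0,0],"angular":[0,0,21]},
    {"hand":0.3,"offset":[0,0,0],"angular":[0,0,28]},
    {"hand":0.3,"offset":[0,0,0],"angular":[0,0,35]},
    {"hand":0.3,"offset":[0,0,0],"angular":[0,0,43]},
    {"hand":0.3,"offset":[0,0,0],"angular":[0,0,51]},
    {"hand":0.3,"offset":[0,0,0],"angular":[0,0,51]}
  ]
}}

```text
time: 5.8
tool_pos: [0.5226, 0.0276, 0.1173]
tcp_rot: [-0.28, -3.127, 0.001]
wrist_force: [-5.7, -1.1, 7.0]
width: 0.597
```

```bash
python3 snap.py wrist w5
```

```text
time 5.85
tool_pos [0.5226 0.0276 0.1173]
tcp_rot [-2.8100e-01 -3.1274e+00  6.0000e-04]
q [ 5.4000e-03  8.0900e-02  2.0399e+00 -3.0000e-04  1.0224e+00 -1.3860e+00]
wrist_force [-5.3432  0.2065  7.6654]
torque [0.0954 0.8647 0.1396]
width 0.5935
```

View pics/w5.png

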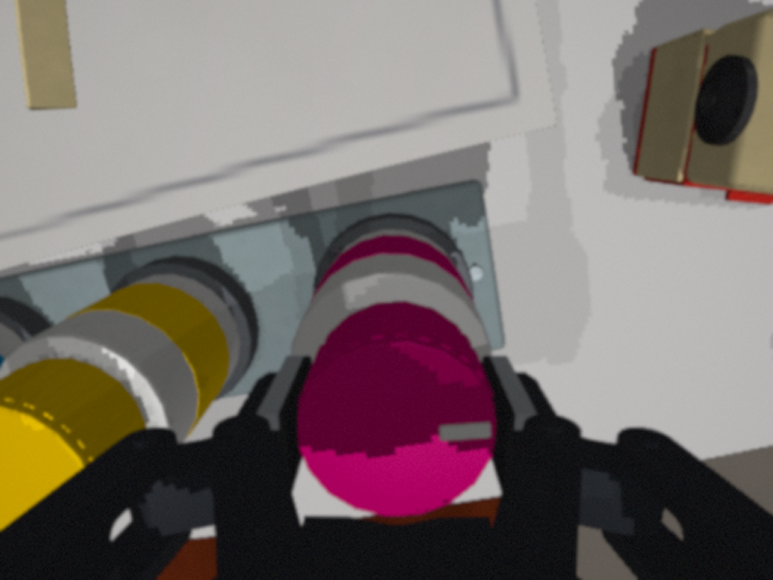

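The tool has turned 75° and the pointer is still fixed in the jaws at (465,430), so the cap turned with it. Lifting gently first.

>>> {"name": "drive_tool", "arguments": {
  "deltas": [
    {"hand":0.3,"offset":[0,0,0.3],"angular":[0,0,0]},
    {"hand":0.3,"offset":[0,0,0.7],"angular":[0,0,0]},
    {"hand":0.3,"offset":[0,0,1],"angular":[0,0,0]},
    {"hand":0.3,"offset":[0,0,1],"angular":[0,0,0]}
  ]
}}

```text
time: 6.35
tool_pos: [0.5227, 0.0276, 0.1266]
tcp_rot: [-0.279, -3.128, 0.001]
wrist_force: [-4.4, -0.7, -0.3]
width: 0.594
```

No resistance, so raising well clear.

>>> {"name": "drive_tool", "arguments": {
  "deltas": [
    {"hand":0.3,"offset":[0,0,1.5],"angular":[0,0,0]},
    {"hand":0.3,"offset":[0,0,3],"angular":[0,0,0]},
    {"hand":0.3,"offset":[0,0,5],"angular":[0,0,0]},
    {"hand":0.3,"offset":[0,0,7],"angular":[0,0,0]},
    {"hand":0.3,"offset":[0,0,9],"angular":[0,0,0]},
    {"hand":0.3,"offset":[0,0,10],"angular":[0,0,0]},
    {"hand":0.3,"offset":[0,0,10],"angular":[0,0,0]},
    {"hand":0.3,"offset":[0,0,10],"angular":[0,0,0]}
  ]
}}

```text
time: 7.35
tool_pos: [0.523, 0.0278, 0.2262]
tcp_rot: [-0.279, -3.128, 0.0]
wrist_force: [0.2, -0.7, -0.9]
width: 0.593
```

```bash
python3 snap.py scene s6 130,60,280,210
```

```text
time 7.4
tool_pos [0.5228 0.0278 0.2259]
tcp_rot [-2.7910e-01 -3.1277e+00  2.0000e-04]
q [ 0.0055 -0.0192  1.93    0.      1.2323 -1.3873]
wrist_force [-0.3459  0.2742 -1.3221]
torque [-0.0409 -0.0354  0.016 ]
width 0.593
```

View pics/s6.png

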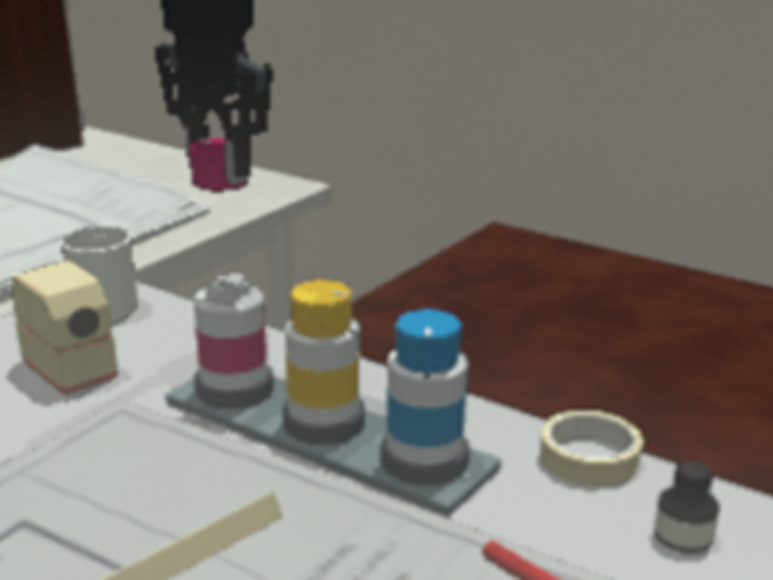

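The crop shows the cap upright in the jaws at (218,163), high above the bare neck at (230,290), with the bystanders that are in view in place. Handing in.

```bash
python3 -c "
from workcell import bot
print(bot.finish_job())"
```

```text
the job is handed in; nothing more can be done
None
```

The magenta cap is off, and I handed the job in at about 7.4 s with the cap held in the gripper above its canister.

- **Turning:** I gripped the cap at 45 N and tried anticlockwise first. It turned past 20° with almost no torque (about 0.14 N m) and no slip, so that was the loosening direction and I never tried clockwise. I took it to 75° in total.
- **Lift:** It rose without resistance, first 1 cm and then about 11 cm in all.
- **Last checks:** The final scene picture shows the cap upright in the jaws, well above the bare neck. The grip was steady (opening 0.593) and the wrist force about 1.4 N.
- **Bystanders:** The black ink bottle and the visible end of the marker looked undisturbed. The staples box was outside that last picture; the arm never went near it, but I did not look at it again.
- **Disagreement:** The two fixed cameras differed by about 2–3 mm on where the cap stood. I settled that with the wrist camera before gripping.

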